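# Lock the mosaic panel with the removable crank

### The job

Lock the mosaic panel in its clamping board: take the red-knobbed crank with the square socket, fit it fully home on the board's square shaft and turn it a quarter turn clockwise (seen from above), so that the yellow tongue swings over the panel. Then lift the crank off and set it gently back, flat, where you took it from; leave the black-knobbed crank where it lies.

Things in the scene. Friction and masses are not known exactly. Their poses are not given: they have to be found in the camera images.
- crank: Right crank, 300 g, flat on a 4 mm mat. Brass hub 40 x 40 x 40 mm, 23 mm square socket right through it, sides along x, y. Steel arm 16 wide, 10 high, level with the hub's underside, along +x to a fixed upright red knob, 24 across, at x = 94, top at 52. Origin: centre of hub's underside, z up. Grip the hub from above across its plain sides (fingers closing along y), about 26 mm up.
- spare_crank: Wrong crank, a bystander beside it on the mat, not to be shifted: round dark steel hub 40 mm across, 40 mm tall, small round hole, same arm, black knob. Origin and axes as for the right crank.
- drive (a point): Upright square shaft on the clamping board. Point: on its axis, top of its brass collar, 46 mm above table; a crank fully home has its origin here. Above: 20 x 20 mm for 12 mm, then tapering to 8 x 8 at 38 mm. Turns with the shaft: z up, x along the yellow tongue, square's sides along x, y. Crank fits in 4 ways, play 1.5 mm a side and 9 degrees. All else on the board is lower than the collar.
- clamp (a joint): Turn of the shaft in rad, growing clockwise seen from above: at 0 the 80 mm yellow tongue lies alongside the panel's edge, at 1.57 it points straight over the panel (stop at 1.85). Starts at 0 to 0.25; turns stiffly (0.12 N m), stays where it is left. Locked from 1.1 on.
Mind the look-alikes: they are no part of the job. Leave any orange or purple look-alike of the crank alone.

How it is judged:
On the way, in this order (a step that is already met when the one before it is completed fails the run):
1. the red-knobbed crank is fully home on the shaft, not yet turned (distance between crank and drive below 0.008 m and angle between crank's own z axis and vertical below 0.15 rad and value of joint clamp below 0.7 rad), for 0.1 s.
2. the shaft is turned clockwise to 1.1 rad or more with the crank on it (value of joint clamp above 1.1 rad and distance between crank and drive below 0.015 m), for 0.1 s.
3. the crank is lifted clear of the shaft (z of crank in the frame of drive above 0.04 m), for 0.05 s.
At the end, for the whole second after the job is handed in: The clamp is locked (shaft at 1.1 rad or more), the red-knobbed crank lies flat (within 0.1 rad) and at rest within 50 mm of where it lay at the start, and the black-knobbed crank is within 30 mm of its start (value of joint clamp above 1.1 rad and distance of crank from where it was at the start of the episode below 0.05 m and angle between crank's own z axis and vertical below 0.1 rad and linear speed of crank below 0.02 m/s and distance of spare_crank from where it was at the start of the episode below 0.03 m); the robot touches nothing.
It fails at once if the black-knobbed crank is shifted by more than 30 mm (distance of spare_crank from where it was at the start of the episode above 0.03 m).
It fails at once if the crank is dropped onto the mat (faster than 0.6 m/s within 40 mm of the table) (linear speed of crank above 0.6 m/s and height (world z) of crank below 0.04 m).
It also fails if it takes over 61 s, if anything falls off the work surface, if the arm or the gripper's body presses on something with over 40 N, if the wrist force passes 120 N, or if a joint passes its speed limit or range.

### The arm

A 7-joint arm with a two-finger parallel gripper is mounted at the origin on the work surface. World frame = base frame: x ahead of the robot, y to its left, z up, the work surface at z = 0. Lengths are in m, angles in rad, forces in N, time in s.
With the tool pointing down it reaches from about 0.375 to 0.925 m from the base axis. Payload 3.1 kg.
Tool frame: the origin (TCP) lies between the finger pads; the fingertips stand 19 mm ahead of it and the grasp point (between the pads) is the TCP; z points along the fingers, y is the line along which they close (so a half turn about z gives the same grasp; the last joint's range is limited). The gripper opens to 85 mm and grips with 20 to 120 N. Pads are 22 mm wide; open, the fingers measure 114 mm over their backs; the gripper's body (76 mm by 85 mm) begins 54 mm behind the grasp point. The pads swing forward as they close: fully open they stand 13 mm farther back than shut.
Start: joints at [-1.31, 0.383, 0.044, 1.598, -0.018, 1.161, -0.05], TCP at [0.228, 0.609, 0.25] pointing down, gripper open.
Joint ranges: [-2.61, 2.61], [-0.41, 2.15], [-1.48, 1.57], [0, 2.5], [-1.57, 4.71], [0.05, 1.97], [-2.85, 2.85]. Speed limits (rad/s): [2.79, 2.79, 3.14, 3.14, 3.14, 3.14, 3.14].

### API

Orientations are given as a unit quaternion [x, y, z, w].
In Python, from bench import move_ptp, movel, move_j, move_gripper, pause, inverse_kinematics, read_camera, camera_params, MotionError, sign_off, look_for, tip_of, read_time_s, read_qpos, read_joint_vel, read_effort, read_eef_pos, read_tcp_rot, read_ft_force, read_ft_torque, read_finger_gap, read_grasp_force gives the robot as it stands. Calls block until the motion is done:
- move_ptp(position, orientation): joint-space move of the TCP to a pose.
- movel(position, orientation=None, speed=0.15): straight line of the TCP; orientation=None keeps the orientation; speed is the mean speed in m/s.
- move_j(angles): joint-space move.
- move_gripper(opening, effort=None): finger opening in m; effort is the grip in N (None keeps the last); returns when the fingers have stopped.
- pause(seconds).
- inverse_kinematics(position, orientation): joint angles nearest the present ones, or None.
- read_camera(name): name is "scene" or "top" or "wrist"; returns the picture (400x640x3 uint8, red, green, blue); there is no depth.
- camera_params(name): a dict with "K" (3x3 intrinsics, pixels), "camera_from_world" (4x4, takes a point from world to camera coordinates). Camera axes: x right, y down, z forward; pixel columns grow to the right and rows downward; lengths in m; the calibration is good to about 2 mm. The wrist camera is an equidistant fisheye: a pixel r from the principal point sees the ray r / f radians off the axis. A picture is of the moment at which its call begins: read the wrist's pose just before it. camera_params takes no time and is no camera call; for the wrist camera it gives the pose at the moment of the call.
A pose or a line that the arm cannot do raises MotionError and nothing moves.
- sign_off(): hands the job in; it is judged then, once.
Trained networks look in the newest picture that a camera, given by its name, has taken for a name from the list of things; names that differ only in an ending like _2 or _b are one class to them, and where a whole thing is asked for, a point or a joint stands for the part that bears it (a point fixed in the world has none). Each returns a list of dicts, best first, with "confidence" (0 to 1); they miss things now and then, are a little off and sometimes report something else, mostly with a low value. They report only what shows in the picture. A call takes as long as a camera call. They do not tell look-alikes from the thing itself.
- look_for(camera, name): "at" ([column, row] in pixels, amid what is visible of it).
- tip_of(camera, name): "at" ([column, row] in pixels: a listed point, or the origin of a listed thing).
Readings, each from a call of its own:
- read_time_s(): time.
- read_qpos(): joint angles.
- read_joint_vel(): joint speeds.
- read_effort(): joint torques, N m.
- read_eef_pos(): TCP position.
- read_tcp_rot(): TCP orientation.
- read_ft_force(): force on the tool from outside, world axes, zero at the start.
- read_ft_torque(): the same for the moment, N m.
- read_finger_gap(): finger opening in m.
- read_grasp_force(): force on a finger pad.
Only numpy, scipy, OpenCV 4.12 (cv2) and the standard library are available. Lean on these libraries where they do the work, as an engineer would, in place of code of your own. Each camera call takes 0.05 s, during which the arm holds its last target. There are 200 camera calls.

## Working session

There is one attempt and no reset: what is moved stays moved. The work goes in short steps, each a Python script; the robot and the scene stay as the last script left them, time stands still between calls to the robot, and variables do not carry over. Pictures are saved under pics/ and viewed, at most 10 in all, crops included, and the job is handed in when it is done.

```bash
ls; mkdir -p pics
cat > h.py <<'E'
import numpy as np, cv2
from bench import *
def ray(c,px,P=None):
    P=P or camera_params(c);K=np.array(P["K"]);T=np.array(P["camera_from_world"])
    v=np.linalg.inv(K)@[px[0],px[1],1]
    if c=="wrist":
        r=np.hypot(v[0],v[1]);v=np.array([*(v[:2]/max(r,1e-9)*np.sin(r)),np.cos(r)])
    R=T[:3,:3];return -R.T@T[:3,3],R.T@v
def onz(c,px,z,P=None):
    o,d=ray(c,px,P);return o+d*(z-o[2])/d[2]
def save(n,c,im=None):
    im=read_camera(c) if im is None else im
    cv2.imwrite(f"pics/{n}.png",im[:,:,::-1]);return im
E
python3 - <<'E'
from h import *
for c in("scene","top"):
    save(c+"0",c)
    P=camera_params(c);print(c,np.round(P["K"],1).tolist(),ray(c,(320,200)))
    for n,z in(("crank",.004),("spare_crank",.004),("drive",.046)):
        for f in(tip_of,look_for):
            for d in f(c,n): print(n,f.__name__,d["confidence"],np.round(d["at"]),onz(c,d["at"],z).round(3))
print(read_time_s(),read_tcp_rot())
E
```

```text
pics
scene [[509.5, 0.0, 324.3], [0.0, 509.5, 203.1], [0.0, 0.0, 1.0]] (array([1.16959889, 0.25659378, 0.893241  ]), array([-0.58062983, -0.18573461, -0.79276655]))
crank call 0.95 [467. 261.] [0.579 0.378 0.004]
crank call 0.82 [317. 280.] [0.708 0.101 0.004]
crank call 0.81 [408. 155.] [0.329 0.208 0.004]
crank call 0.63 [384. 326.] [0.765 0.25  0.004]
crank call 0.55 [414. 212.] [0.491 0.252 0.004]
crank call 0.96 [405. 217.] [0.509 0.236 0.004]
crank call 0.74 [310. 283.] [0.72  0.092 0.004]
crank call 0.68 [394. 314.] [0.736 0.262 0.004]
crank call 0.56 [477. 266.] [0.584 0.399 0.004]
crank call 0.56 [404. 144.] [0.296 0.191 0.004]
spare_crank call 0.81 [353. 191.] [0.472 0.11  0.004]
spare_crank call 0.96 [353. 195.] [0.482 0.114 0.004]
drive call 0.57 [219. 168.] [ 0.53  -0.18   0.046]
drive call 0.91 [228. 174.] [ 0.539 -0.156  0.046]
top [[377.1, 0.0, 323.3], [0.0, 377.1, 200.5], [0.0, 0.0, 1.0]] (array([0.40989389, 0.03432898, 0.76681971]), array([ 0.21732211,  0.04749238, -0.97498428]))
crank call 0.97 [228. 224.] [0.493 0.246 0.004]
crank call 0.94 [258. 105.] [0.763 0.248 0.004]
crank call 0.68 [316. 139.] [0.709 0.107 0.004]
crank call 0.67 [174. 173.] [0.575 0.385 0.004]
crank call 0.94 [232. 214.] [0.514 0.242 0.004]
crank call 0.91 [230. 323.] [0.306 0.193 0.004]
crank call 0.81 [326. 130.] [0.736 0.091 0.004]
crank call 0.56 [249. 109.] [0.749 0.265 0.004]
spare_crank call 0.61 [290. 247.] [0.472 0.112 0.004]
spare_crank call 0.96 [290. 238.] [0.491 0.115 0.004]
drive call 0.17 [225. 227.] [0.481 0.238 0.046]
drive call 0.88 [427. 242.] [ 0.532 -0.148  0.046]
0.7 [ 1.78457547e-01  9.83947611e-01  5.75032197e-05 -6.83569618e-06]
```

View pics/scene0.png

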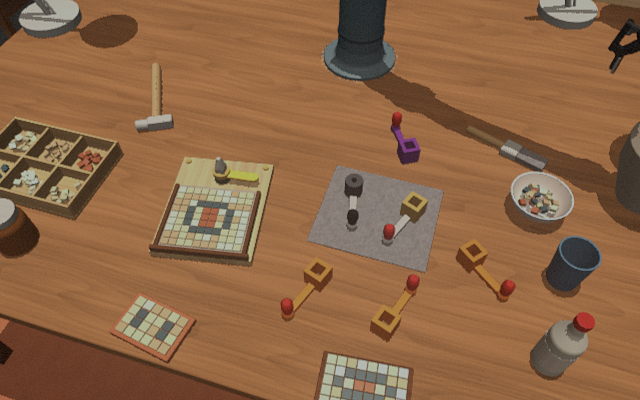

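View pics/top0.png

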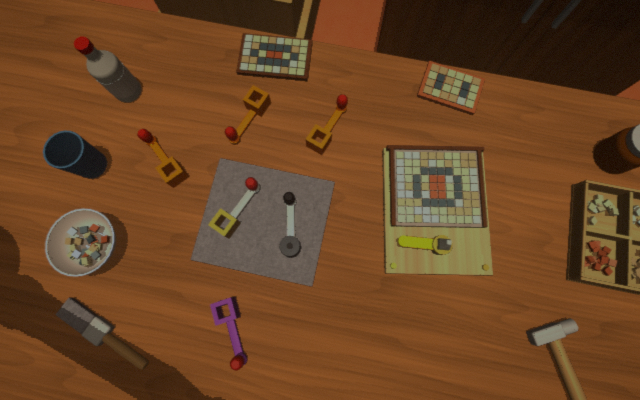

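The real crank lies on the mat: brass hub at top-view (223,222), knob at (251,184). The spare hub is at (290,246). The shaft is at (443,244), with its tongue pointing left (+y) and the panel above it (+x). The orange and purple ones are decoys. I'll take closer wrist views next.

```bash
cat >> h.py <<'E'
def q(deg): a=np.radians(deg)/2; return [np.cos(a),np.sin(a),0,0]
E
python3 - <<'E'
from h import *
for n,p,y,things in(("wc",[.49,.22,.26],144,(("crank",.004),("spare_crank",.004))),("wd",[.50,-.15,.28],86,(("drive",.046),))):
    move_ptp(p,q(y)); pause(.3)
    P=camera_params("wrist"); im=save(n,"wrist"); np.save(n,P,allow_pickle=True)
    print(n,np.round(P["K"],1).tolist(),ray("wrist",(320,200),P),read_qpos(),read_time_s())
    for t,z in things:
        for d in tip_of("wrist",t): print(t,d["confidence"],np.round(d["at"]),onz("wrist",d["at"],z,P).round(4))
E
```

```text
wc [[309.7, 0.0, 318.9], [0.0, 309.7, 203.7], [0.0, 0.0, 1.0]] (array([0.43665907, 0.2589962 , 0.38383157]), array([ 0.20408266, -0.14339091, -0.96839523])) [-0.82397515  0.16161951  0.35865721  1.87380358 -0.06282987  1.11717862
  0.50140047] 2.7583
crank 0.95 [231.  80.] [0.3279 0.2039 0.004 ]
crank 0.59 [337. 162.] [0.4902 0.2479 0.004 ]
crank 0.56 [454. 156.] [0.571  0.3803 0.004 ]
crank 0.48 [338. 332.] [0.7017 0.1043 0.004 ]
spare_crank 0.86 [242. 214.] [0.4724 0.1091 0.004 ]
wd [[309.7, 0.0, 318.9], [0.0, 309.7, 203.7], [0.0, 0.0, 1.0]] (array([ 0.50481358, -0.08378453,  0.40379407]), array([-0.01244758, -0.24870522, -0.96849924])) [-0.53122732  0.12941242  0.80972347  1.90005277 -0.10227387  1.15415267
  0.24755825] 4.5917
drive 0.96 [345. 197.] [ 0.5307 -0.1744  0.046 ]
```

Run:
```python
import cv2
a=cv2.imread("pics/wc.png")[100:290,220:420];b=cv2.imread("pics/wd.png")[110:300,250:450]
cv2.imwrite("pics/cr.png",cv2.hconcat([cv2.resize(i,None,fx=4,fy=4,interpolation=cv2.INTER_CUBIC) [:600,:]for i in(a,b)])[:, :] [:, :800])
cv2.imwrite("pics/cr2.png",cv2.resize(b,None,fx=4,fy=4,interpolation=cv2.INTER_CUBIC)[:600,:800])
```

```text
(no output)
```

View pics/cr.png

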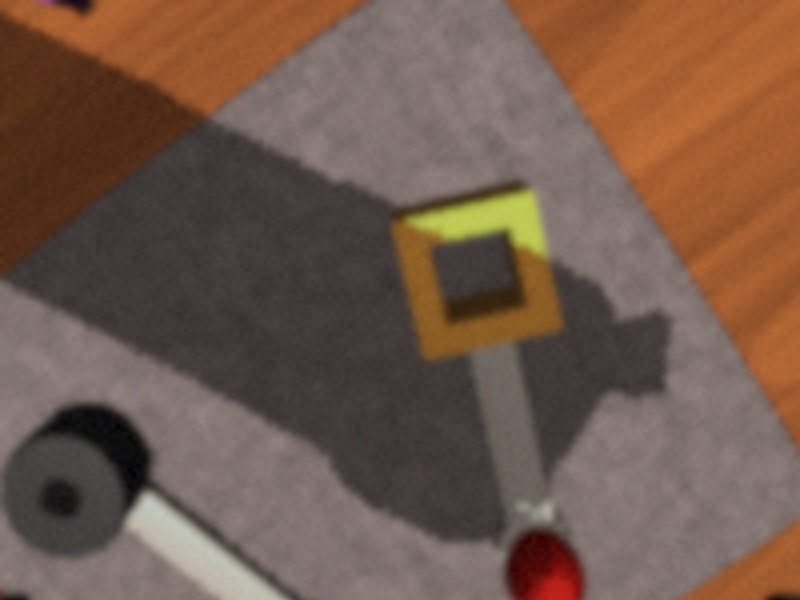

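View pics/cr2.png

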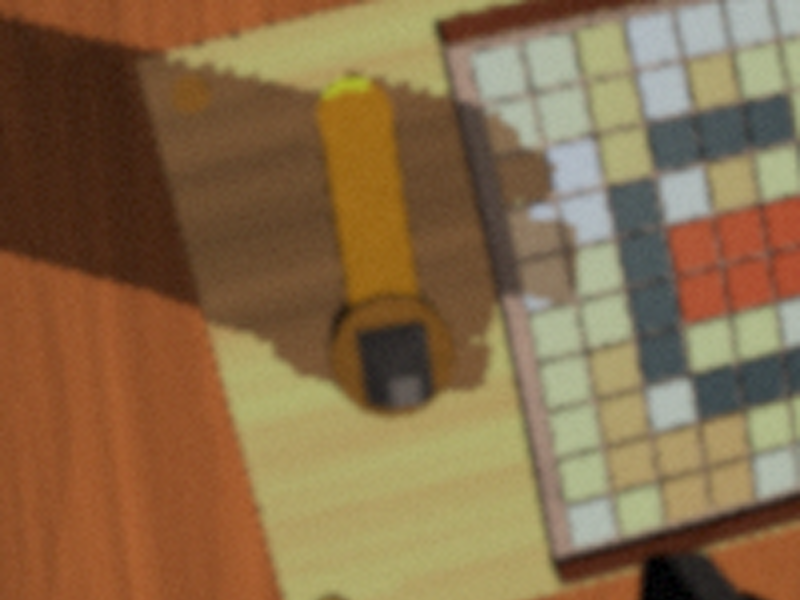

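The hub's four top corners and the arm are clear in the first crop. The second shows the collar circle (centre 393,353) and the tongue (tip 351,80). Next I compute poses from these.

Run:
```python
from h import *
Pc=np.load("wc.npy",allow_pickle=True).item();Pd=np.load("wd.npy",allow_pickle=True).item()
f=lambda p,o,z,P:onz("wrist",np.array(p)/4+o-.375,z,P)[:2]
C=np.array([f(p,(220,100),.044,Pc) for p in((393,215),(528,187),(562,327),(427,360))])
print("hub",C.mean(0),[ (np.linalg.norm(C[i]-C[i-1])*1e3).round(1) for i in range(4)])
ang=lambda v:np.degrees(np.arctan2(v[1],v[0]))
print("yaw",ang(C[3]-C[0]),ang(C[2]-C[1]),ang(C[1]-C[0])-90,ang(C[2]-C[3])-90)
k=f((546,568),(220,100),.05,Pc);print("knob",k,ang(k-C.mean(0)))
g=lambda p,z:f(p,(250,110),z,Pd)
print("drive",g((393,353),.046),"r",[np.linalg.norm(g(a,.046)-g(b,.046)) for a,b in(((331,353),(455,353)),((393,293),(393,413)))])
a,b=g((355,110),.042),g((381.5,290),.042);print("tongue",ang(a-b),ang(g((320,110),.042)-g((347,290),.042)),ang(g((392,110),.042)-g((416,290),.042)),"sq",ang(g((424,323),.084)-g((358,333),.084)), "board", ang(g((556,560),.03)-g((440,30),.03)))
print("top", g((404,390),.084))
```

```text
hub [0.49078597 0.24740614] [np.float64(42.0), np.float64(37.9), np.float64(40.6), np.float64(39.1)]
yaw -22.746043810357254 -21.074390387538685 -23.72212798482228 -21.666913725709477
knob [0.5723374  0.21441124] -22.027766861714543
drive [ 0.5336072  -0.17526858] r [np.float64(0.037271495280790636), np.float64(0.036974141264505996)]
tongue 95.18307630190783 95.05153165906427 94.71070573675104 sq 5.1099712579057766 board -79.28762670070945
top [ 0.53308321 -0.17600519]
```

Run:
```python
from h import *
p=[.4906,.2475];Q=q(157.8)
move_ptp([*p,.12],Q); movel([*p,.030],speed=.08)
print(read_eef_pos(),read_ft_force())
move_gripper(0.03,60); print(read_finger_gap(),read_grasp_force(),read_ft_force())
movel([*p,.17],speed=.12)
print(read_finger_gap(),read_ft_force())
move_ptp([.5335,-.1755,.17],q(95)); pause(.3)
movel([.5335,-.1755,.125],speed=.08); pause(.2)
print(read_eef_pos(),read_qpos(),read_ft_force(),read_ft_torque(),read_time_s())
P=camera_params("wrist");np.save("wh",P,allow_pickle=True);im=save("wh","wrist")
cv2.imwrite("pics/wh4.png",cv2.resize(im[100:250,220:420,::-1],None,fx=4,fy=4,interpolation=cv2.INTER_CUBIC))
```

```text
[0.4911906  0.24776029 0.03057728] [ 0.28031264  0.124613   -0.36639166]
0.039275598270862466 62.28313217317918 [ 0.48489637 -0.09581097  3.15547634]
0.039774208294182274 [-0.75091012 -0.12475801 -3.64869721]
[ 0.53401729 -0.17575449  0.12561935] [-0.53534523  0.55401524  0.97959771  1.94796029 -0.57004152  0.94378678
  0.81357374] [ 0.01630784  0.18927949 -2.80023417] [ 0.09383359 -0.02995926  0.01483601] 12.0833
```

View pics/wh.png

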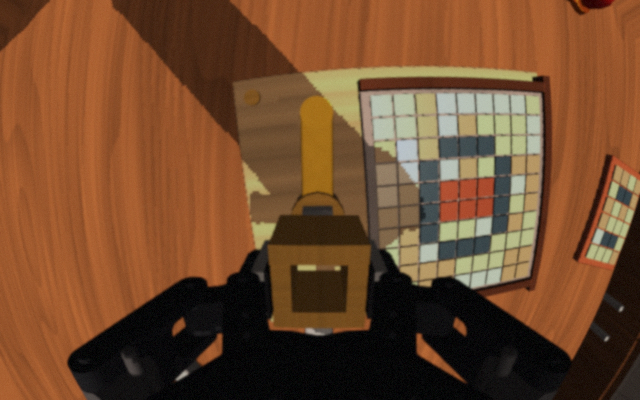

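The crank is held squarely and the tongue lines up with the hub. I'll check the hub centre from the socket rim, (292,266) to (347,312), then descend with the force monitored.

Run:
```python
from h import *
P=np.load("wh.npy",allow_pickle=True).item()
C=np.array([onz("wrist",p,.1396,P)[:2] for p in((292,266),(346,266),(348,312),(292,312))])
print(C.round(4).tolist(),C.mean(0))
x,y=.5335,-.1755
for z in(.105,.095,.088,.082,.078,.075,.073):
    movel([x,y,z],speed=.04); f=read_ft_force(); print(z,read_eef_pos().round(4),f.round(1),read_ft_torque().round(2))
    if np.linalg.norm(f-[0,0,-2.8])>15: break
print(read_time_s())
```

```text
[[0.5227, -0.1665], [0.5439, -0.1647], [0.5476, -0.1868], [0.5238, -0.1888]] [ 0.53449924 -0.17671419]
0.105 [ 0.5334 -0.1756  0.1048] [ 0.2 -0.7 -3.4] [ 0.03 -0.02 -0.  ]
0.095 [ 0.5332 -0.1754  0.0946] [ 0.5 -0.7 -3.7] [ 0.01  0.02 -0.03]
0.088 [ 0.5332 -0.1754  0.0876] [-0.1 -0.2 -3.5] [ 0.03  0.01 -0.03]
0.082 [ 0.5332 -0.1754  0.0816] [ 0.1 -0.9 -3.8] [0.07 0.03 0.01]
0.078 [ 0.5333 -0.1754  0.0777] [-0.9 -0.6 -2.7] [ 0.06 -0.06 -0.01]
0.075 [ 0.5333 -0.1754  0.0748] [ 0.6  0.9 -2.6] [-0.01  0.05  0.  ]
0.073 [ 0.5334 -0.1754  0.0729] [-0.9 -0.3 -3.1] [ 0.03  0.03 -0.  ]
14.5583
```

Run:
```python
from h import *
x,y=.5336,-.1755;z=.073
for zz in(.072,.071):
    movel([x,y,zz],speed=.03);z=zz;f=read_ft_force();print(zz,f.round(1))
    if f[2]>3:break
pause(.3)
for a in range(85,4,-10):
    try: move_ptp([x,y,z],q(a))
    except MotionError as e: print("ME",a,e);break
    f=read_ft_force();print(a,read_eef_pos().round(4),f.round(1),read_ft_torque().round(2))
    if np.linalg.norm(f)>50:break
print(read_qpos().round(2),read_finger_gap(),read_time_s())
im=save("t1","top");cv2.imwrite("pics/t1c.png",cv2.resize(im[130:290,360:520,::-1],None,fx=3,fy=3))
```

```text
0.072 [-2.2  0.6  2.3]
0.071 [-4.6  2.7  9.8]
85 [ 0.5339 -0.1762  0.0725] [-3.7  1.7  8.5] [ 0.26  0.78 -0.07]
75 [ 0.5336 -0.1759  0.0724] [-4.4  2.   9.9] [ 0.47  0.93 -0.12]
65 [ 0.5336 -0.1757  0.0725] [-4.4  3.4  9.1] [ 0.5   0.88 -0.08]
55 [ 0.5337 -0.1758  0.0725] [-3.2  1.8  9.5] [ 0.47  0.92 -0.06]
45 [ 0.5337 -0.1759  0.0724] [-5.4  1.7  8.8] [ 0.43  0.82 -0.07]
35 [ 0.5338 -0.1759  0.0725] [-2.8  1.7  8.7] [ 0.4   0.78 -0.13]
25 [ 0.5338 -0.176   0.0725] [-3.7  2.3  8.5] [ 0.43  0.78 -0.09]
15 [ 0.5338 -0.1761  0.0725] [-3.8  1.9  8.4] [ 0.42  0.73 -0.11]
5 [ 0.5339 -0.1761  0.0725] [-3.6  1.3  7.7] [ 0.37  0.71 -0.11]
[-0.65  0.87  1.2   1.97 -0.97  1.04 -0.46] 0.039306861838808216 17.7667
```

View pics/t1c.png

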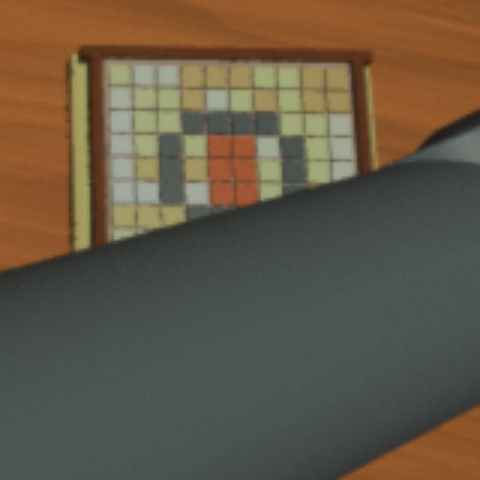

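The arm hides the shaft in this view, but the torque stayed at about 0.1 N m, which fits the shaft turning. I'll relieve the play, lift and look with the wrist camera.

Run:
```python
from h import *
x,y=.5337,-.1757
move_ptp([x,y,.072],q(11)); 
for z in(.08,.09,.105,.17):
    movel([x,y,z],speed=.08); print(z,read_ft_force().round(1))
pause(.2);print(read_finger_gap(),read_time_s())
save("l1","wrist")
```

```text
0.08 [-0.3  0.3 -3.8]
0.09 [ 0.1  0.1 -3.6]
0.105 [ 0.6  0.2 -4. ]
0.17 [-0.1 -0.3 -2.6]
0.039159046869000645 20.0833
```

View pics/l1.png

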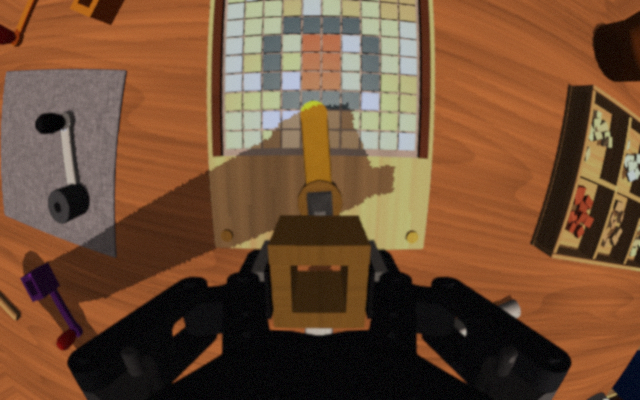

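The tongue now points over the panel (tip at 313,105), about 1.5 rad, so the clamp is locked. Next I return the crank.

Run:
```python
from h import *
p=[.4908,.2476]
move_ptp([*p,.17],q(157.8)); movel([*p,.06],speed=.1); pause(.2)
for z in(.04,.034,.032,.031,.030,.029):
    movel([*p,z],speed=.03); f=read_ft_force(); print(z,f.round(1))
    if f[2]>1: break
pause(.3)
move_gripper(.085,20); pause(.2); print(read_finger_gap(),read_ft_force())
movel([*p,.2],speed=.1)
move_ptp([.42,.40,.3],q(150)); pause(.3)
im=save("e1","top")
for d in tip_of("top","crank"): print(d["confidence"],onz("top",d["at"],.004).round(3))
for d in tip_of("top","spare_crank"): print("s",d["confidence"],onz("top",d["at"],.004).round(3))
print(read_time_s())
```

```text
0.04 [ 0.  -0.6 -3.5]
0.034 [-0.7 -0.3 -3.1]
0.032 [ 0.4  0.  -3.8]
0.031 [-0.3 -0.2 -3.1]
0.03 [-1.7 -0.7  2.1]
0.08489364247670152 [ 0.02172724  0.04494405 -0.79294466]
0.96 [0.332 0.206 0.004]
0.8 [0.706 0.105 0.004]
0.64 [0.494 0.253 0.004]
0.64 [0.57  0.387 0.004]
0.63 [0.77  0.252 0.004]
0.33 [ 0.543 -0.187  0.004]
s 0.85 [0.471 0.111 0.004]
29.1833
```

View pics/e1.png

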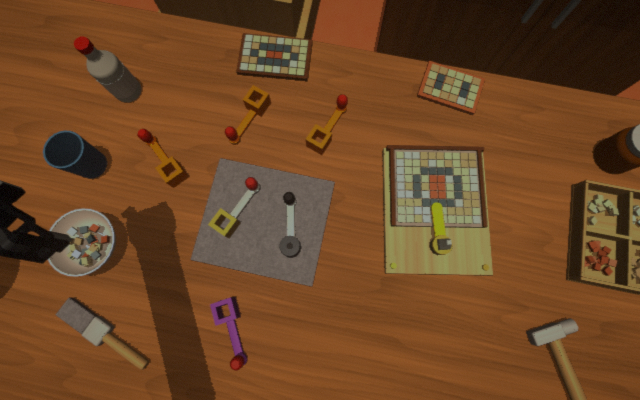

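The crank is back flat at (223,222), the spare is unmoved at (290,246), and the tongue points over the panel at (437,210). Nothing is touching the robot.

```bash
python3 -c "
from bench import *
print(sign_off())"
```

```text
the job is handed in; nothing more can be done
None
```

The job is handed in after about 29 s on the robot clock: the panel is locked (tongue over it at roughly 1.5 rad by camera), the red-knobbed crank is back flat where it lay, and the black-knobbed crank is unmoved. The sign-off returned no verdict.

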